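# Open the push-and-turn bottle and lay its cap in the tray

## Robot

A 6-joint arm with a two-finger parallel gripper is mounted at the origin on a cart in front of the work surface, level with it; the furniture and walls round the work are solid. World frame = base frame: x ahead of the robot, y to its left, z up, the work surface at z = 0. Lengths are in mm, angles in rad, forces in N, time in s.
With the tool pointing down it reaches from about 350 to 975 mm from the base axis. Payload 7.1 kg.
Tool frame: the origin (TCP) lies on the mounting face of the last link; the fingertips stand 182 mm ahead of it and the grasp point (between the pads) lies 163 mm ahead of it (ctrl.tip_reach is the distance from the TCP to the fingertips, in mm); z points along the fingers, y is the direction in which the jaws open and shut (so a half turn about z gives the same grasp; the last joint's range is limited). The gripper opens to 88 mm and grips with 3 to 60 N. Pads are 20 mm wide; open, the fingers measure 115 mm over their backs; the gripper's body (75 mm by 178 mm) begins 61 mm behind the grasp point.
Start: joints at [1.112, 0.423, 1.63, -0, 1.089, -0.019], TCP at [266.067, 565.522, 404.675] pointing down, gripper open.
Joint ranges: [-3, 3], [-0.9, 2.11], [0.09, 2.58], [-1.31, 4.45], [0.11, 2.69], [-2.54, 2.54]. Speed limits (rad/s): [2.39, 2.39, 3.01, 3.14, 3.14, 3.14].

## Interface

Orientations are given as a rotation vector (axis times angle).
In Python, from workcell import ctrl gives the robot as it stands.
- The arm moves only by the tool jog_arm, never from a script. Its argument "steps" is a list that holds one entry, the list of rows, each a list of 7 numbers: the shift along the tool's x, y, z in m, then the turn, a rotation vector about the tool's x, y, z in degrees, then the gripper's target within -1 to 1 (shut at 1, half-way at 0, fully open at -1). A call has 1 to 20 rows; each row shifts and turns the commanded pose from where the row before left it, along the tool's axes as they then stand; what a row does not reach is not made up. A row lasts 1/12 s, in which the tool goes at most 41.7 mm and 7.16 degrees, less where a joint would pass 70% of its speed; a pose out of reach is approached as far as the arm can. A call is refused whole if a number of a shift passes 0.0417 or a number of a turn 7.16, either way. A call with a gripper value outside its range is refused whole. The fingers move at their own pace and stop on an object; the grip force is fixed at half the most. Time passes only in rows, so rows that do not move let the fingers close. It gives the time, the measured TCP pose, the force and the opening at its end, in the units of the state.
- ctrl.get_obs(): the state, without advancing time (a new reading comes with each control period).
- ctrl.get_image(name): name is "scene" or "top" or "wrist"; returns the picture (400x640x3 uint8, red, green, blue); there is no depth.
- ctrl.camera_info(name): a dict with "fx", "fy", "cx", "cy" (pixels), "origin" and "attitude" of the camera in the world; the wrist camera has in their place "T_tool_cam" (4x4, takes a point from camera to tool coordinates, whose origin is the TCP and whose axes are the flange's). Camera axes: x right, y down, z forward; pixel columns grow to the right and rows downward; lengths in mm; the calibration is good to about 2 mm. A picture is of the moment at which its call begins: read the wrist's pose just before it. camera_info takes no time and is no camera call.
- ctrl.close_job(): hands the job in, once; it reports no verdict.
Trained networks look in the newest picture that a camera, given by its name, has taken for a name from the list of things; names that differ only in an ending like _2 or _b are one class to them, and where a whole thing is asked for, a point or a joint stands for the part that bears it (a point fixed in the world has none). Each returns a list of dicts, best first, with "p" (0 to 1); they miss things now and then, are a little off and sometimes report something else, mostly with a low value. They report only what shows in the picture. A call takes as long as a camera call.
- ctrl.look_for(thing, camera): "bbox" ([left, top, right, bottom] in pixels, round what is visible of it).
- ctrl.trace(thing, camera): "pixels" (400x640 bool, what is visible of it) and "bbox" ([left, top, right, bottom] in pixels, round what is visible of it).
- ctrl.landmark_of(thing, camera): "uv" ([column, row] in pixels: a listed point, or the origin of a listed thing).
The state is a dict: "t": time; "qpos": joint angles; "qvel": joint speeds; "joint_torque": joint torques, N m; "ee_pos": TCP position; "orientation": TCP orientation; "ft_force": force on the tool from outside, world axes, zero at the start; "moment": the same for the moment, N m; "width": finger opening in mm.
Only numpy, scipy, OpenCV 4.12 (cv2) and the standard library are available. Lean on these libraries where they do the work, as an engineer would, in place of code of your own. Each camera call takes 0.05 s, during which the arm holds its last target.

## Task

Open the child-resistant bottle in the clamp holder: press its cap down firmly, but not so hard as to crush the seal, and turn it counterclockwise to the stop while pressing. Then lift the cap off and set it gently, top up, near the middle of the steel tray, and let go. Leave the other things where they are.

Things in the scene. Friction and masses are not known exactly. Their poses are not given: they have to be found in the camera images.
- bottle: Brown bottle, 54 mm dia to 64 mm height, then a shoulder to 84 mm, held fast in a grey clamp holder (base 84x84x14 mm) that does not move. Origin: centre of the holder's underside, on the bottle's axis; z up. Its cap has a push-and-turn closure: two lugs inside the cap sit behind lock teeth on the neck.
- neck (a point): Centre of the bottle neck's flange (34 mm dia), on the axis 123 mm above the bottle's origin, hidden by the cap. Once pressed past the teeth and kept pressed, the cap's core turns 75 deg (1.3 rad) counterclockwise seen from above to a stop; there (or up to 10 deg short of it) the lugs stand in gaps of the flange and the cap lifts straight off; eased back 3 deg from the stop it does not drag.
- press_point (a point): Centre of the closed cap's top, 148 mm above the bottle's origin; fixed to the bottle. Pressed, the cap gives softly (1 to 3 N) for 1 to 13 mm, differing unseen from bottle to bottle, then meets a spring seal: 2 N more, then 6.5 N per mm. 2.5 mm past first meeting it (15 to 17 N in all) the lugs clear the teeth. 18 to 20 N is right; over 23 N crushes the seal.
- cap: White ribbed round cap on the bottle, 46 mm dia, 45 mm high, open below, 60 g. Origin: centre of its lower rim, z up (top at +45 mm); closed, it lies 103 mm above the bottle's origin. The shell turns its inner core only through a ratchet that slips at 0.15 N m: turned unpressed, or against a stop, the shell slips round and the core stays.
- core_mark (a point): Centre of the cap's inner core (the part with the two lugs), on the cap's axis 14 mm above the cap's lower rim; its x axis goes through the lugs. Closed, its x axis lies along the bottle's x axis; open, 75 deg counterclockwise of it. It stays turned if let go.
- tray: Square steel tray, 110x110 mm, walls 12 mm high and 3 mm thick, fixed to the worktop. Origin: centre of its underside; its inner floor is 3 mm above the worktop.
- reagent_b: Bystander, ordinary brown bottle with red cap, 50 dia x 98 high mm; origin at the centre of its underside.
- oil_bottle: Bystander, small brown bottle with black cap, 24 dia x 58 high mm; origin at the centre of its underside.
- coverslip_box: Bystander, small box with blue lid, 32x32x22 mm; origin at the centre of its underside.
- bench_timer: Bystander, flat digital timer, 66x66x17 mm; origin at the centre of its underside.
- reagent_c: Bystander, white bottle with white ribbed cap, 44 dia x 84 high mm; origin at the centre of its underside.
- forceps: Bystander, steel forceps lying flat, 124x17x10 mm; origin at the centre of its underside.

How it is judged (in metres and radians):
On the way, in this order (a step that is already met when the one before it is completed fails the run):
1. the cap's core has been turned at least 57 deg on the bottle (angle between the x axis of core_mark and the x axis of bottle, either way round above 1 rad and z of cap in the frame of bottle below 0.106 m), for 0.1 s.
2. the cap has been lifted clear of the neck (z of cap in the frame of bottle above 0.135 m), for 0.1 s.
At the end, for the whole second after the job is handed in: The cap stands top up (within 0.1 rad) on the floor of the tray, its axis within 35 mm of the tray's centre, at rest and released (horizontal distance between cap and tray below 0.035 m and z of cap in the frame of tray below 0.007 m and angle between cap's own z axis and vertical below 0.1 rad and linear speed of cap below 0.02 m/s and contact force between the fingers and cap below 0.1 N); the robot touches nothing.
It fails at once if the spring seal in the neck is pressed with more than 22 N (contact force between seal_pad_c0 and cap above 22 N).
It fails at once if the cap is let go in the air, more than 15 mm above the tray's floor (contact force between the fingers and cap below 0.05 N and horizontal distance between cap and bottle above 0.04 m and z of cap in the frame of tray above 0.018 m).
It fails at once if a bystander is moved by more than 20 mm or knocked over (distance of any of reagent_b, oil_bottle, coverslip_box, bench_timer, reagent_c, forceps from where it was at the start of the episode above 0.02 m or angle between any of reagent_b, oil_bottle, coverslip_box, bench_timer, reagent_c, forceps's own z axis and vertical above 0.5 rad).
It also fails if it takes over 61 s, if anything falls off the work surface, if the arm or the gripper's body presses on something with over 40 N, if the wrist force passes 120 N, or if a joint passes its speed limit or range.

## Working session

There is one attempt and no reset: what is moved stays moved. The work goes in short steps, Python scripts to look and compute and a tool call to move; the robot and the scene stay as the last step left them, time stands still between calls to the robot, and variables do not carry over. Pictures are saved under pics/ and viewed, and the job is handed in when it is done.

Besides the shell and the picture viewer there is one more tool, called as a command line: name --argument value ..., lists and objects as JSON in quotes. jog_arm: Moves the arm, as the interface text tells. Its arguments: {"type":"object","properties":{"steps":{"type":"array"}},"required":["steps"]}

```bash
mkdir -p pics; ls; cat > h.py <<'E'
import numpy as np, cv2
from scipy.spatial.transform import Rotation as R
from workcell import ctrl
def save(im,name): cv2.imwrite('pics/'+name,cv2.cvtColor(np.asarray(im),cv2.COLOR_RGB2BGR))
E
python3 - <<'E'
from h import *
o=ctrl.get_obs(); print(o)
for n in ("top","scene","wrist"):
    print(n,ctrl.camera_info(n))
for n in ("top","scene"):
    save(ctrl.get_image(n),n+'0.png')
    for th in ("bottle","cap","press_point","tray","reagent_b"):
        try:
            print(n,th,[(d['bbox'],round(d['p'],2)) for d in ctrl.look_for(th,n)][:3],[(d['uv'],round(d['p'],2)) for d in ctrl.landmark_of(th,n)][:3])
        except Exception as e: print(th,e)
print(ctrl.get_obs()['t'])
E
```

```text
pics
{'t': 0.0, 'qpos': array([ 1.11196727e+00,  4.23818774e-01,  1.63068531e+00, -1.53631707e-05,
        1.08860538e+00, -1.90008744e-02]), 'qvel': array([ 6.02986054e-04,  9.00541539e-05,  3.01980334e-04,  7.45416803e-04,
        8.81280025e-04, -3.84937358e-04]), 'joint_torque': array([-2.02216164e-03, -5.44619393e+01, -2.73663676e+01,  6.42275345e-02,
        2.28951301e-02, -1.75363753e-04]), 'ee_pos': array([265.96955714, 565.27399753, 403.91711174]), 'orientation': array([-6.85238644e-01, -3.06559535e+00,  2.31972143e-03]), 'ft_force': array([-0.12213401, -0.35505237, -0.19208219]), 'moment': array([ 0.00631164, -0.04248094,  0.00206131]), 'width': 87.93891333842625}
top {'fx': 361.4752484532245, 'fy': 361.4752484532245, 'cx': 319.90650565552977, 'cy': 199.3314769578212, 'origin': array([ 353.91741895, -188.05739648, 1147.80063038]), 'attitude': array([-2.14943616,  2.16363043, -0.19547441])}
scene {'fx': 454.06158968472675, 'fy': 454.06158968472675, 'cx': 321.1986044416374, 'cy': 205.95162015579965, 'origin': array([-254.71598859, -596.40375467,  914.22821057]), 'attitude': 
[... 876 characters left out ...]
9.7, 179.2], 0.89), ([219.4, 235.1], 0.38)]
top reagent_b [([320.0, 137.4, 337.5, 157.2], 0.54), ([401.6, 212.2, 421.9, 231.6], 0.52)] [([408.0, 223.8], 0.69), ([328.3, 148.2], 0.6)]
scene bottle [([334.0, 253.3, 371.2, 287.7], 0.79)] [([351.8, 274.8], 0.82)]
scene cap [([344.1, 225.9, 366.6, 257.6], 0.85), ([332.2, 248.8, 370.9, 289.3], 0.66)] [([354.3, 249.5], 0.83)]
scene press_point [([333.7, 251.8, 372.3, 289.2], 0.81)] []
scene tray [([361.0, 212.4, 402.6, 251.4], 0.82)] [([377.1, 230.1], 0.92), ([350.1, 275.0], 0.17)]
scene reagent_b [([411.6, 262.5, 435.5, 301.9], 0.79), ([359.6, 178.4, 376.5, 210.2], 0.68)] [([420.5, 293.2], 0.98), ([370.0, 204.6], 0.66), ([296.9, 271.7], 0.46)]
1.1
```

```bash
cat >> h.py <<'E'
def camT(n,o=None):
    c=ctrl.camera_info(n)
    if n=='wrist':
        o=o or ctrl.get_obs()
        T=np.eye(4);T[:3,:3]=R.from_rotvec(o['orientation']).as_matrix();T[:3,3]=o['ee_pos']
        T=T@c['T_tool_cam'];return c,T[:3,:3],T[:3,3]
    return c,R.from_rotvec(c['attitude']).as_matrix(),np.array(c['origin'])
def atz(n,uv,z,o=None):
    c,Rm,p=camT(n,o)
    d=Rm@np.array([(uv[0]-c['cx'])/c['fx'],(uv[1]-c['cy'])/c['fy'],1])
    return p+d*(z-p[2])/d[2]
def proj(n,X,o=None):
    c,Rm,p=camT(n,o);q=Rm.T@(np.array(X)-p)
    return np.array([c['fx']*q[0]/q[2]+c['cx'],c['fy']*q[1]/q[2]+c['cy']])
E
python3 - <<'E'
from h import *
for n,l in (("top",[("bottle",353.5,231.5,0),("cap",356.7,226.7,103),("pp",359.2,228.9,148),("capbbox",356.3,228,126),("tray",349.7,179.2,0),("traybb",352.5,180.1,6)]),("scene",[("bottle",351.8,274.8,0),("cap",354.3,249.5,103),("tray",377.1,230.1,0)])):
    for a,u,v,z in l: print(n,a,atz(n,(u,v),z).round(1))
for n in ("top","scene"):
    im=cv2.imread(f'pics/{n}0.png')[100:320,190:490]
    cv2.imwrite(f'pics/{n}0z.png',cv2.resize(im,None,fx=2.6,fy=2.6,interpolation=cv2.INTER_CUBIC))
E
```

```text
top bottle [ 424.6 -329.2    0. ]
top cap [ 432.1 -326.2  103. ]
top pp [ 422.5 -327.   148. ]
top capbbox [ 426.7 -321.9  126. ]
top tray [ 594.2 -320.7    0. ]
top traybb [ 590. -329.    6.]
scene bottle [ 430.4 -323.8   -0. ]
scene cap [ 425.8 -328.2  103. ]
scene tray [ 607.6 -321.4    0. ]
```

View pics/top0.png

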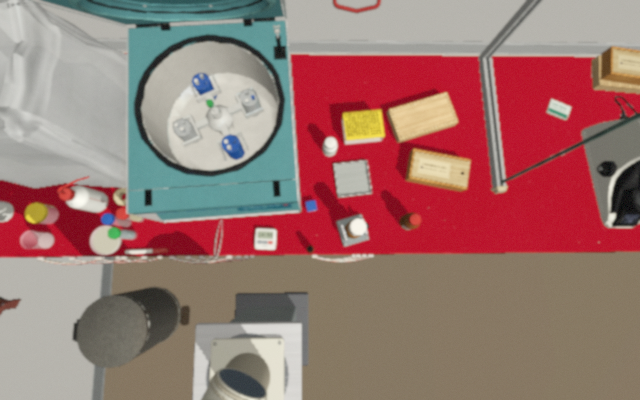

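View pics/scene0.png

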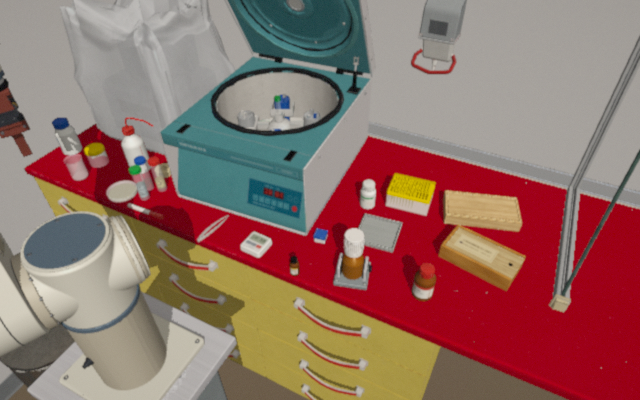

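View pics/top0z.png

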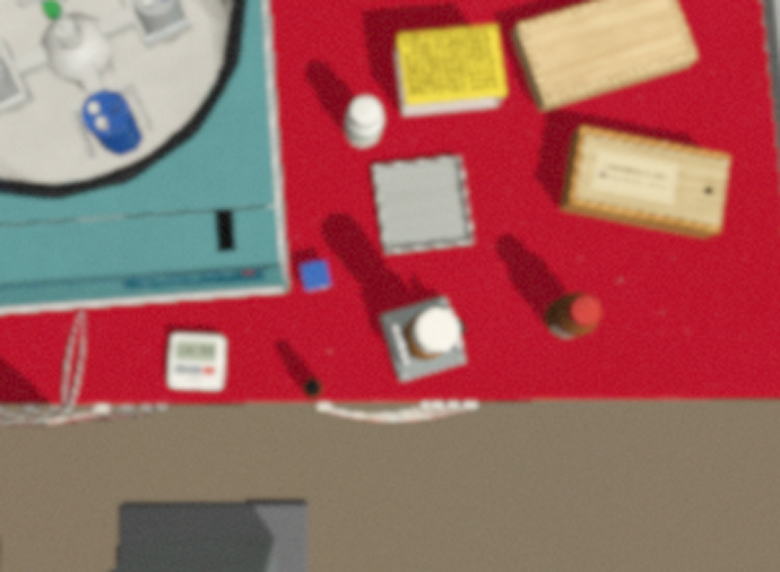

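View pics/scene0z.png

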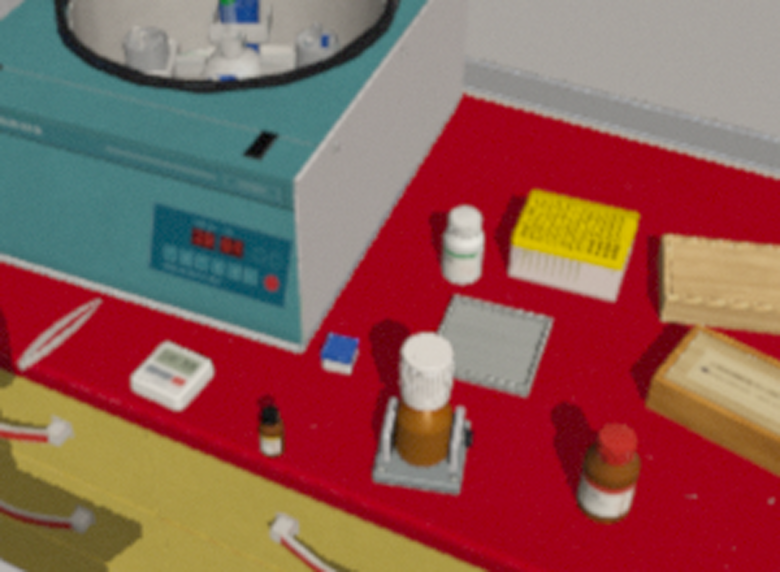

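```bash
python3 - <<'E'
from h import *
f=lambda z:(190+z[0]/2.6,100+z[1]/2.6)
b=atz("scene",f((303,348)),0);print('base corner',b)
for z in (150,200,250,300,350): 
    print(z,'scene top corner',atz("scene",f((297,180)),z).round(0),'top cam',atz("top",(298,212),z).round(0), 'left', atz("top",(130,216),z).round(0),'backright',atz("top",(293,20),z).round(0))
o=ctrl.get_obs();print(R.from_rotvec(o['orientation']).as_matrix().round(3))
for a,u,v,z in [("oil",310,206,0)]: pass
E
```

```text
base corner [ 505.55032073 -151.35106955    0.        ]
150 scene top corner [ 592. -102.  150.] top cam [ 470. -158.  150.] left [462. 301. 150.] backright [1053. -142.  150.]
200 scene top corner [ 537. -134.  200.] top cam [ 465. -159.  200.] left [456. 276. 200.] backright [1018. -145.  200.]
250 scene top corner [ 482. -167.  250.] top cam [ 459. -161.  250.] left [451. 252. 250.] backright [ 983. -147.  250.]
300 scene top corner [ 426. -199.  300.] top cam [ 453. -162.  300.] left [446. 227. 300.] backright [ 948. -149.  300.]
350 scene top corner [ 371. -231.  350.] top cam [ 447. -164.  350.] left [440. 203. 350.] backright [ 913. -152.  350.]
[[-0.905  0.426  0.   ]
 [ 0.426  0.905 -0.   ]
 [-0.    -0.    -1.   ]]
```

jog_arm --steps '[[[0,-0.03,-0.025,0,0,0,-1],[0,-0.03,-0.025,0,0,0,-1],[0,-0.03,-0.025,0,0,0,-1],[0,-0.03,-0.025,0,0,0,-1],[-0.04,0,0,0,0,4.7,-1],[-0.04,0,0,0,0,4.7,-1],[-0.04,0,0,0,0,4.7,-1],[-0.04,0,0,0,0,4.7,-1],[-0.04,0,0,0,0,4.7,-1],[-0.04,0,0,0,0,4.7,-1],[-0.04,0,0,0,0,4.7,-1],[-0.04,0,0,0,0,4.7,-1],[-0.04,0,0,0,0,4.7,-1],[-0.04,0,0,0,0,4.7,-1],[-0.04,0,0,0,0,4.7,-1],[-0.04,0,0,0,0,4.7,-1],[-0.04,0,0,0,0,4.7,-1],[-0.04,0,0,0,0,4.7,-1]]]'

```text
t: 2.6
ee_pos: [513.6, 17.0, 504.8]
orientation: [2.245, 2.197, 0.001]
ft_force: [-0.3, -0.2, 0.9]
width: 87.9
```

```bash
python3 - <<'E'
from h import *
o=ctrl.get_obs();print(o['qpos'],o['ee_pos'],o['qvel'])
M=R.from_rotvec(o['orientation']).as_matrix();print(M.round(3))
d=np.array([426,-325,430])-o['ee_pos'];N=11
Rk=M
for k in range(N):
    print((Rk.T@(d/N)).round(1)); Rk=Rk@R.from_rotvec([0,0,np.radians(7)]).as_matrix()
E
```

```text
[9.90076927e-03 1.48708012e-01 1.76682639e+00 2.37400739e-05
 1.22536877e+00 3.14142204e-02] [513.55346385  16.98817519 504.82902829] [-9.35558262e-01 -9.05285758e-03  1.24014317e-02 -4.57742084e-04
  1.05815058e-03  4.79026585e-02]
[[ 0.022  1.     0.001]
 [ 1.    -0.022  0.   ]
 [ 0.     0.001 -1.   ]]
[-31.3  -7.3   6.8]
[-31.9  -3.4   6.8]
[-32.1   0.5   6.8]
[-31.8   4.4   6.8]
[-31.    8.2   6.8]
[-29.8  12.    6.8]
[-28.1  15.5   6.8]
[-26.   18.8   6.8]
[-23.5  21.8   6.8]
[-20.7  24.5   6.8]
[-17.5  26.9   6.8]
```

jog_arm --steps '[[[-0.031,-0.007,0.0065,0,0,7,-1],[-0.032,-0.0035,0.0065,0,0,7,-1],[-0.032,0.0005,0.0065,0,0,7,-1],[-0.032,0.0045,0.0065,0,0,7,-1],[-0.031,0.008,0.0065,0,0,7,-1],[-0.03,0.012,0.0065,0,0,7,-1],[-0.028,0.0155,0.0065,0,0,7,-1],[-0.026,0.019,0.0065,0,0,7,-1],[-0.0235,0.022,0.0065,0,0,7,-1],[-0.0205,0.0245,0.0065,0,0,7,-1],[-0.0175,0.027,0.0065,0,0,7,-1],[0,0,0,0,0,0,-1],[0,0,0,0,0,0,-1]]]'

```text
t: 3.68
ee_pos: [427.0, -324.8, 432.7]
orientation: [-3.124, -0.325, 0.001]
ft_force: [-0.0, 0.6, 0.2]
width: 87.8
```

```bash
cat > look.py <<'E'
import sys
from h import *
o=ctrl.get_obs();print(o['qpos'].round(3),o['ee_pos'].round(1),o['ft_force'].round(2),o['t'])
M=R.from_rotvec(o['orientation']).as_matrix();print(M.round(3))
im=ctrl.get_image("wrist");save(im,sys.argv[1])
for th,z in (("cap",103),("press_point",148),("tray",0),("bottle",0)):
    l=ctrl.landmark_of(th,"wrist")[:2];
    for d in l: print(th,np.round(d['uv'],1),round(d['p'],2),atz("wrist",d['uv'],z,o).round(1))
    for d in ctrl.look_for(th,"wrist")[:2]: print('  bbox',th,np.round(d['bbox'],1),round(d['p'],2))
E
python3 look.py w1.png
```

```text
[-0.673  0.26   1.8    0.     1.083  0.691] [ 427.  -324.8  432.7] [-0.01  0.65  0.22] 3.6833
[[ 0.979  0.206 -0.001]
 [ 0.206 -0.979  0.001]
 [-0.    -0.001 -1.   ]]
cap [315.5 183.6] 0.62 [ 427.4 -323.   103. ]
  bbox cap [288.8 157.6 344.7 217.3] 0.65
  bbox press_point [279.7 123.5 362.6 199.1] 0.93
tray [353.6  11. ] 0.58 [ 597.6 -328.4    0. ]
  bbox tray [298.4   0.  408.1  67.9] 0.57
  bbox tray [442.8 152.8 521.7 211.3] 0.28
bottle [315.6 163.6] 0.81 [ 427.2 -322.5    0. ]
bottle [352.7  14.7] 0.48 [ 593.9 -328.3    0. ]
  bbox bottle [279.8 125.9 367.2 198.5] 0.82
  bbox bottle [443.8 153.8 522.5 212.3] 0.72
```

View pics/w1.png

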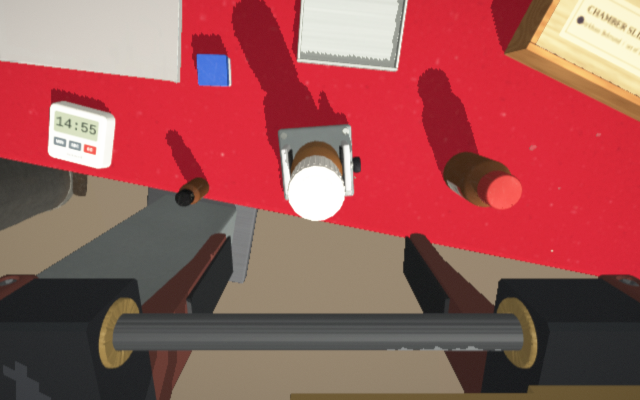

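The wrist picture shows the white cap top as a disc near (316,192), the holder around (318,155), the tray at the top edge (350,30), the red-capped reagent_b at (500,188) and the oil bottle at (185,195). I'll fit the disc next.

```bash
cat > cap.py <<'E'
import sys
from h import *
o=ctrl.get_obs()
im=ctrl.get_image("wrist") if len(sys.argv)<2 else cv2.cvtColor(cv2.imread(sys.argv[1]),cv2.COLOR_BGR2RGB)
m=(im.min(axis=2)>235).astype(np.uint8)
n,lab,st,ce=cv2.connectedComponentsWithStats(m)
i=lab[192,316]; c,_=cv2.findContours((lab==i).astype(np.uint8),cv2.RETR_EXTERNAL,cv2.CHAIN_APPROX_NONE)
print(st[i],ce[i]); c=max(c,key=len); hull=cv2.convexHull(c)
e=cv2.fitEllipse(c);print('ellipse',e,'circ',cv2.minEnclosingCircle(c))
print('top',atz("wrist",e[0],148,o).round(1))
# predicted silhouette of the top circle for the best centre via least squares
pts=c[:,0,:].astype(float)
P=np.array([atz("wrist",p,148,o)[:2] for p in pts])
from scipy.optimize import least_squares
# exclude ones nearest the bottle body (image up)
for sel in (np.ones(len(P),bool),pts[:,1]>e[0][1]-5):
    s=least_squares(lambda q:np.hypot(P[sel,0]-q[0],P[sel,1]-q[1])-q[2],[*P.mean(0),23],loss='soft_l1')
    print(s.x.round(2),np.abs(s.fun).mean().round(2))
E
python3 cap.py pics/w1.png
```

```text
[ 288  166   57   55 2379] [315.95880622 192.87473728]
ellipse ((316.0020446777344, 192.8511962890625), (53.028194427490234, 55.43041229248047), 85.90043640136719) circ ((316.01513671875, 191.59091186523438), 28.60692024230957)
top [ 431.8 -321.4  148. ]
[ 431.29 -321.49   21.9 ] 0.27
[ 431.38 -321.4    21.95] 0.25
```

jog_arm --steps '[[[0.005,-0.002,0.015,0,0,0,-1],[0,0,0.015,0,0,0,-1],[0,0,0,0,0,0,-1],[0,0,0,0,0,0,-1],[0,0,0,0,0,0,-1]]]'

```text
t: 4.55
ee_pos: [432.3, -320.7, 403.8]
orientation: [3.124, 0.329, 0.001]
ft_force: [-0.7, -0.4, -0.2]
width: 87.8
```

```bash
python3 look.py w2.png;python3 cap.py pics/w2.png
```

```text
[-0.66   0.297  1.823 -0.     1.021  0.701] [ 432.3 -320.7  403.8] [-0.71 -0.45 -0.17] 4.55
[[ 0.978  0.208  0.   ]
 [ 0.208 -0.978 -0.   ]
 [ 0.     0.    -1.   ]]
cap [318.8 199. ] 0.66 [ 427.4 -323.4  103. ]
  bbox cap [288.7 171.2 351.7 238.8] 0.61
  bbox press_point [277.7 131.7 366.5 208.9] 0.55
tray [360.6  12.2] 0.56 [ 597.  -330.1    0. ]
  bbox tray [298.7   0.  415.6  73.3] 0.75
bottle [319.3 172.4] 0.96 [ 429.1 -324.     0. ]
  bbox bottle [278.  132.4 369.1 213.5] 0.86
[ 289  183   62   59 2854] [319.41941135 211.63489839]
ellipse ((319.4349365234375, 211.62478637695312), (57.63193130493164, 61.23495101928711), 87.3194580078125) circ ((319.6544494628906, 210.41419982910156), 31.487321853637695)
top [ 430.8 -322.8  148. ]
[ 430.3  -322.87   21.8 ] 0.22
[ 430.39 -322.81   21.84] 0.21
```

jog_arm --steps '[[[0,0,0,0,0,-7,-1],[0,0,0,0,0,-7,-1],[0,0,0,0,0,-7,-1],[0,0,0,0,0,-7,-1],[0,0,0,0,0,-7,-1],[0,0,0,0,0,-7,-1],[0,0,0,0,0,-7,-1],[0,0,0,0,0,-7,-1],[0,0,0,0,0,-7,-1],[0,0,0,0,0,-7,-1],[0,0,0,0,0,-7,-1],[0,0,0,0,0,0,-1],[0,0,0,0,0,0,-1],[0,0,0,0,0,0,-1]]]'

```text
t: 6.17
ee_pos: [432.0, -320.7, 403.2]
orientation: [2.245, 2.198, 0.0]
ft_force: [0.3, -0.1, 0.0]
width: 87.9
```

```bash
python3 look.py w3.png;python3 cap.py pics/w3.png
```

```text
[-0.661  0.298  1.824  0.     1.02  -0.64 ] [ 432.  -320.7  403.2] [ 0.29 -0.13  0.05] 6.1667
[[ 0.021  1.     0.   ]
 [ 1.    -0.021  0.   ]
 [ 0.     0.    -1.   ]]
cap [314.4 196.8] 0.66 [ 429.3 -324.1  103. ]
  bbox cap [283.1 172.  347.2 240.3] 0.72
  bbox press_point [268.9 125.6 364.8 206.1] 0.77
tray [463.5 171.6] 0.76 [ 596.1 -327.     0. ]
  bbox tray [283.5 169.5 348.3 240.1] 0.7
  bbox tray [413.8 114.4 518.2 225.2] 0.58
bottle [315.2 172. ] 0.85 [ 429.1 -324.     0. ]
  bbox bottle [268.4 128.1 365.1 206.3] 0.95
[ 284  182   62   59 2842] [314.84623505 211.08092892]
ellipse ((314.80474853515625, 211.0633087158203), (57.49980926513672, 61.17924880981445), 93.70951843261719) circ ((314.31817626953125, 210.27272033691406), 31.410776138305664)
top [ 430.1 -322.   148. ]
[ 430.06 -322.57   21.72] 0.23
[ 430.11 -322.5    21.74] 0.2
```

View pics/w3.png

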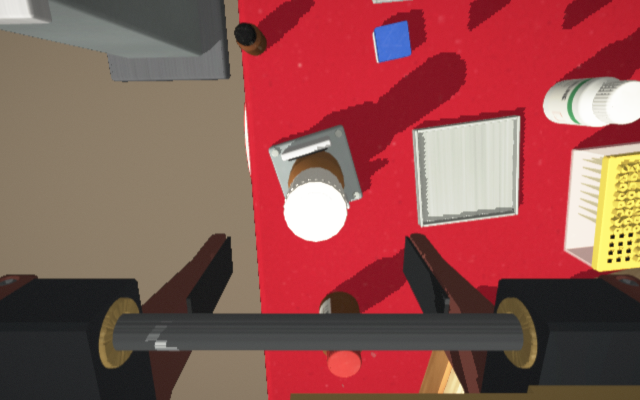

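jog_arm --steps '[[[-0.002,-0.002,0.004,0,0,0,-1],[0,0,0.004,0,0,7,-1],[0,0,0.004,0,0,7,-1],[0,0,0.004,0,0,7,-1],[0,0,0.004,0,0,7,-1],[0,0,0.004,0,0,7,-1],[0,0,0.004,0,0,7,-1],[0,0,0.004,0,0,7,-1],[0,0,0.004,0,0,7,-1],[0,0,0.004,0,0,7,-1],[0,0,0.004,0,0,7,-1],[0,0,0.004,0,0,7,-1],[0,0,0,0,0,0,-1],[0,0,0,0,0,0,-1],[0,0,0,0,0,0,-1]]]'

```text
t: 7.87
ee_pos: [429.9, -322.7, 355.2]
orientation: [3.124, 0.334, -0.0]
ft_force: [0.4, 0.5, 0.4]
width: 87.9
```

```bash
python3 look.py w4.png;python3 - <<'E'
from h import *
o=ctrl.get_obs();M=R.from_rotvec(o['orientation']).as_matrix()
print('shift tool',(M.T@(np.array([430.05,-322.8,297])-o['ee_pos'])).round(2), 'proj centre',proj("wrist",[430.05,-322.8,148],o))
E
python3 cap.py pics/w4.png
```

```text
[-0.666  0.362  1.862 -0.     0.918  0.692] [ 429.9 -322.7  355.2] [0.44 0.54 0.4 ] 7.8667
[[ 0.977  0.211 -0.   ]
 [ 0.211 -0.977 -0.   ]
 [-0.     0.    -1.   ]]
  bbox cap [278.3 180.8 357.9 266.7] 0.84
  bbox cap [470.  168.9 584.3 250.7] 0.31
  bbox press_point [271.9 135.5 373.2 219. ] 0.79
tray [192.7  68.7] 0.3 [ 505.9 -190.5    0. ]
tray [178.3 203. ] 0.2 [ 375.5 -190.8    0. ]
  bbox tray [295.6   0.  430.6  65.7] 0.66
bottle [318.2 181.9] 0.56 [ 426.8 -324.5    0. ]
  bbox bottle [268.6 138.6 374.7 219.4] 0.8
shift tool [-1.000e-02  2.100e-01  5.827e+01] proj centre [317.15842552 234.81207238]
[     0      0    640    400 248640] [322.36353362 199.42098616]
ellipse ((327.0966796875, 200.40933227539062), (466.906494140625, 753.865966796875), 89.42289733886719) circ ((319.5, 199.5), 376.6703796386719)
top [ 451.6 -323.9  148. ]
[ 414.59 -333.3   179.37] 26.42
[ 579.36 -292.49  287.63] 24.69
```

View pics/w4.png

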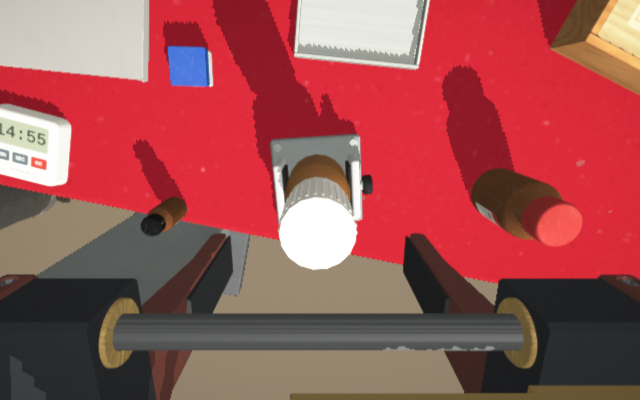

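Cap disc at about (317,231), central between the fingers. I'll refit with a corrected seed.

```bash
sed -i 's/i=lab\[192,316\]/i=lab[225,316]/' cap.py; python3 cap.py pics/w4.png
```

```text
[ 279  162   82  107 4597] [320.18838373 229.98694801]
ellipse ((322.2735900878906, 222.67727661132812), (67.85729217529297, 112.96898651123047), 25.642051696777344) circ ((327.5, 212.5), 58.9958610534668)
top [ 438.  -324.1  148. ]
[ 433.3  -324.13   23.74] 4.59
[ 430.73 -322.86   22.  ] 0.24
```

jog_arm --steps '[[[0.0003,0.0003,0.01,0,0,0,-1],[0,0,0.012,0,0,0,-1],[0,0,0.012,0,0,0,-1],[0,0,0.012,0,0,0,-1],[0,0,0.008,0,0,0,-1],[0,0,0.004,0,0,0,-1],[0,0,0,0,0,0,-1],[0,0,0,0,0,0,-1],[0,0,0,0,0,0,-1]]]'

```text
t: 9.07
ee_pos: [430.6, -323.0, 297.6]
orientation: [3.124, 0.328, 0.001]
ft_force: [-0.7, -0.2, -0.3]
width: 87.9
```

```bash
cat > st.py <<'E'
from h import *
o=ctrl.get_obs();print(o['qpos'].round(3),o['ee_pos'].round(2),'F',o['ft_force'].round(2),'M',o['moment'].round(3),o['width'].round(2),round(o['t'],2))
M=R.from_rotvec(o['orientation']).as_matrix();print('Ftool',(M.T@o['ft_force']).round(2),'Mtool',(M.T@o['moment']).round(3))
E
python3 st.py; python3 -c "
from h import *
save(ctrl.get_image('scene'),'s1.png')"; python3 st.py
```

```text
Traceback (most recent call last):
  File "st.py", line 2, in <module>
    o=ctrl.get_obs();print(o['qpos'].round(3),o['ee_pos'].round(2),'F',o['ft_force'].round(2),'M',o['moment'].round(3),o['width'].round(2),round(o['t'],2))
                                                                                                                       ^^^^^^^^^^^^^^^^
AttributeError: 'float' object has no attribute 'round'
Traceback (most recent call last):
  File "st.py", line 2, in <module>
    o=ctrl.get_obs();print(o['qpos'].round(3),o['ee_pos'].round(2),'F',o['ft_force'].round(2),'M',o['moment'].round(3),o['width'].round(2),round(o['t'],2))
                                                                                                                       ^^^^^^^^^^^^^^^^
AttributeError: 'float' object has no attribute 'round'
```

View pics/s1.png

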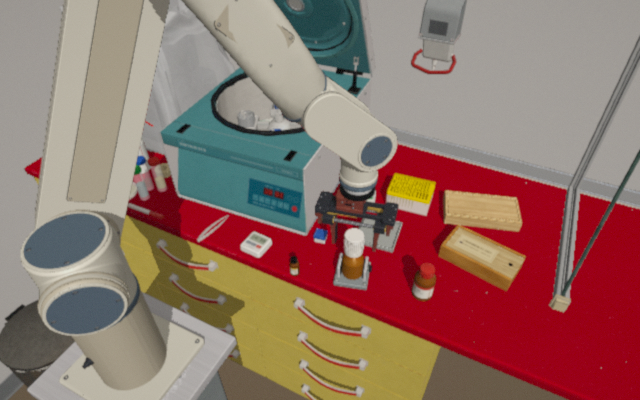

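The scene shows the gripper straddling the cap (cap at 354,240; fingers at about 322 and 380). Closing.

```bash
sed -i "s/o\['width'\].round(2)/round(o['width'],2)/" st.py; python3 st.py
```

```text
[-0.666  0.45   1.894  0.     0.797  0.696] [ 430.58 -323.01  297.74] F [ 0.83 -0.49 -1.  ] M [-0.061  0.156 -0.025] 87.57 9.12
Ftool [0.71 0.65 1.  ] Mtool [-0.027 -0.166  0.025]
```

jog_arm --steps '[[[0,0,0,0,0,0,1],[0,0,0,0,0,0,1],[0,0,0,0,0,0,1],[0,0,0,0,0,0,1],[0,0,0,0,0,0,1],[0,0,0,0,0,0,1]]]'

```text
t: 9.62
ee_pos: [430.4, -322.8, 297.3]
orientation: [3.124, 0.328, 0.0]
ft_force: [-0.4, 0.4, -0.0]
width: 51.4
```

```bash
python3 st.py
```

```text
[-0.666  0.451  1.894  0.     0.797  0.696] [ 430.37 -322.83  297.25] F [-0.43  0.37 -0.05] M [-0.022  0.124  0.012] 51.39 9.62
Ftool [-0.34 -0.45  0.05] Mtool [ 0.004 -0.126 -0.012]
```

jog_arm --steps '[[[0,0,0,0,0,0,1],[0,0,0,0,0,0,1],[0,0,0,0,0,0,1],[0,0,0,0,0,0,1],[0,0,0,0,0,0,1]]]'

```text
t: 10.03
ee_pos: [430.3, -322.8, 297.2]
orientation: [3.124, 0.328, 0.0]
ft_force: [-0.1, 0.1, 0.6]
width: 46.2
```

```bash
python3 st.py; python3 -c "
from h import *
for i in range(5):
    ctrl.get_image('wrist'); print(ctrl.get_obs()['ft_force'].round(2),ctrl.get_obs()['moment'].round(3))
save(ctrl.get_image('wrist'),'w5.png')"; python3 st.py
```

```text
[-0.666  0.451  1.894  0.     0.797  0.696] [ 430.35 -322.82  297.19] F [-0.1   0.13  0.59] M [0.023 0.147 0.015] 46.22 10.03
Ftool [-0.07 -0.15 -0.59] Mtool [ 0.053 -0.139 -0.015]
[-0.42 -0.29  0.34] [0.037 0.166 0.029]
[0.18 0.19 0.17] [ 0.084  0.186 -0.026]
[-0.04 -1.19  1.31] [0.043 0.187 0.026]
[-0.9  -0.24  1.68] [ 0.035  0.156 -0.041]
[-0.32  0.37  0.17] [ 0.034  0.118 -0.004]
[-0.666  0.451  1.894  0.     0.797  0.696] [ 430.36 -322.81  297.18] F [-0.57  0.2   1.13] M [0.021 0.103 0.031] 46.13 10.33
Ftool [-0.52 -0.32 -1.13] Mtool [ 0.042 -0.096 -0.031]
```

View pics/w5.png

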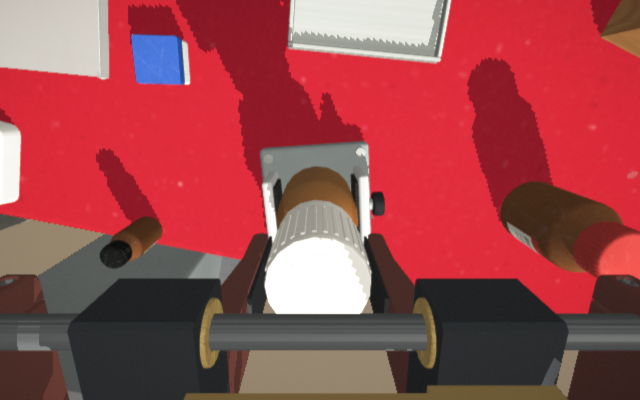

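Cap gripped (46.1 mm, lateral force near zero). Pressing in small steps.

jog_arm --steps '[[[0,0,0.0005,0,0,0,1],[0,0,0.0005,0,0,0,1],[0,0,0.0005,0,0,0,1],[0,0,0.0005,0,0,0,1],[0,0,0,0,0,0,1]]]'

```text
t: 10.75
ee_pos: [430.4, -322.8, 295.1]
orientation: [-3.124, -0.328, 0.0]
ft_force: [-1.0, 0.3, 0.4]
width: 45.8
```

```bash
cat > fz.py <<'E'
import sys
from h import *
n=int(sys.argv[1]) if len(sys.argv)>1 else 4
F=[];
for i in range(n):
    if i: ctrl.get_image('top')
    o=ctrl.get_obs();F.append(np.r_[o['ft_force'],o['moment']])
F=np.array(F);print('z',o['ee_pos'].round(2),'F',F.mean(0).round(2),'Fz',F[:,2].round(1),'w',round(o['width'],2),'t',round(o['t'],2))
E
python3 fz.py
```

```text
z [ 430.36 -322.82  295.15] F [-0.46  0.28  0.76  0.04  0.17  0.  ] Fz [0.4 1.  0.7 0.9] w 46.15 t 10.9
```

jog_arm --steps '[[[0,0,0.0005,0,0,0,1],[0,0,0.0005,0,0,0,1],[0,0,0.0005,0,0,0,1],[0,0,0.0005,0,0,0,1],[0,0,0,0,0,0,1]]]'

```text
t: 11.32
ee_pos: [430.3, -322.8, 293.1]
orientation: [-3.124, -0.328, -0.0]
ft_force: [-0.3, 0.1, 0.7]
width: 46.2
```

```bash
python3 fz.py
```

```text
z [ 430.37 -322.84  293.18] F [ 0.17  0.33  0.73  0.05  0.18 -0.02] Fz [0.7 1.1 0.7 0.4] w 45.69 t 11.47
```

jog_arm --steps '[[[0,0,0.0005,0,0,0,1],[0,0,0.0005,0,0,0,1],[0,0,0.0005,0,0,0,1],[0,0,0,0,0,0,1]]]'

```text
t: 11.8
ee_pos: [430.4, -322.8, 291.6]
orientation: [-3.124, -0.328, 0.0]
ft_force: [-0.9, 1.0, 0.8]
width: 45.9
```

```bash
python3 fz.py
```

```text
z [ 430.35 -322.84  291.67] F [-0.28  0.51  1.02  0.07  0.16 -0.02] Fz [0.8 2.  0.9 0.4] w 46.2 t 11.95
```

jog_arm --steps '[[[0,0,0.0005,0,0,0,1],[0,0,0.0005,0,0,0,1],[0,0,0.0005,0,0,0,1],[0,0,0,0,0,0,1]]]'

```text
t: 12.28
ee_pos: [430.3, -322.8, 290.1]
orientation: [3.124, 0.329, -0.0]
ft_force: [-0.5, -0.0, 1.2]
width: 46.1
```

```bash
python3 fz.py
```

```text
z [ 430.34 -322.83  290.16] F [-0.12  0.22  1.42  0.03  0.16 -0.03] Fz [1.2 1.8 2.2 0.5] w 46.34 t 12.43
```

jog_arm --steps '[[[0,0,0.0005,0,0,0,1],[0,0,0.0005,0,0,0,1],[0,0,0.0005,0,0,0,1],[0,0,0,0,0,0,1]]]'

```text
t: 12.77
ee_pos: [430.4, -322.8, 288.6]
orientation: [3.124, 0.328, -0.0]
ft_force: [-0.1, 0.5, 1.0]
width: 46.3
```

```bash
python3 fz.py
```

```text
z [ 430.37 -322.82  288.7 ] F [-0.26  0.36  0.78  0.04  0.16 -0.03] Fz [1.  1.1 0.4 0.6] w 45.91 t 12.92
```

jog_arm --steps '[[[0,0,0.0005,0,0,0,1],[0,0,0.0005,0,0,0,1],[0,0,0.0005,0,0,0,1],[0,0,0,0,0,0,1]]]'

```text
t: 13.25
ee_pos: [430.4, -322.8, 287.4]
orientation: [3.124, 0.328, 0.0]
ft_force: [-0.9, 1.0, 5.9]
width: 46.2
```

```bash
python3 fz.py
```

```text
z [ 430.38 -322.87  287.47] F [-1.02  1.14  5.46  0.21  0.36 -0.02] Fz [5.9 5.7 5.1 5.1] w 45.97 t 13.4
```

jog_arm --steps '[[[0,0,0.0005,0,0,0,1],[0,0,0.0005,0,0,0,1],[0,0,0,0,0,0,1]]]'

```text
t: 13.65
ee_pos: [430.4, -322.9, 286.8]
orientation: [3.124, 0.328, 0.001]
ft_force: [-2.0, 1.2, 9.0]
width: 45.8
```

```bash
python3 fz.py
```

```text
z [ 430.41 -322.9   286.84] F [-1.96  1.34  9.02  0.32  0.5   0.01] Fz [9.  9.3 9.3 8.4] w 46.17 t 13.8
```

jog_arm --steps '[[[0,0,0.0005,0,0,0,1],[0,0,0.0005,0,0,0,1],[0,0,0.0005,0,0,0,1],[0,0,0,0,0,0,1]]]'

```text
t: 14.13
ee_pos: [430.5, -323.0, 285.8]
orientation: [3.124, 0.328, 0.001]
ft_force: [-3.7, 2.6, 14.5]
width: 46.1
```

```bash
python3 fz.py 6
```

```text
z [ 430.52 -322.97  285.91] F [-3.3   2.52 14.45  0.48  0.69 -0.  ] Fz [14.5 13.9 14.3 14.1 14.4 15.5] w 45.92 t 14.38
```

jog_arm --steps '[[[0,0,0.0005,0,0,0,1],[0,0,0.0005,0,0,0,1],[0,0,0.0002,0,0,0,1],[0,0,0,0,0,0,1]]]'

```text
t: 14.72
ee_pos: [430.6, -323.0, 285.1]
orientation: [3.124, 0.328, 0.001]
ft_force: [-3.9, 3.1, 19.2]
width: 46.1
```

```bash
python3 fz.py 8
```

```text
z [ 430.57 -322.97  285.13] F [-3.9   2.94 18.73  0.59  0.86  0.  ] Fz [19.2 19.1 19.6 19.1 18.5 18.3 17.8 18.2] w 45.81 t 15.07
```

jog_arm --steps '[[[0,0,0,0,0,-3,1],[0,0,0,0,0,-3,1],[0,0,0,0,0,-3,1],[0,0,0,0,0,-3,1],[0,0,0,0,0,-3,1],[0,0,0,0,0,0,1]]]'

```text
t: 15.57
ee_pos: [430.7, -323.0, 285.2]
orientation: [3.053, 0.737, 0.002]
ft_force: [-4.1, 2.7, 18.2]
width: 45.9
```

```bash
python3 fz.py 6
```

```text
z [ 430.65 -323.03  285.18] F [-3.28  3.31 18.13  0.54  0.78  0.02] Fz [18.2 17.8 18.1 18.3 17.6 18.8] w 46.04 t 15.82
```

jog_arm --steps '[[[0,0,0.0002,0,0,-3,1],[0,0,0,0,0,-4,1],[0,0,0,0,0,-4,1],[0,0,0,0,0,-4,1],[0,0,0,0,0,-4,1],[0,0,0,0,0,-4,1],[0,0,0,0,0,-4,1]]]'

```text
t: 16.4
ee_pos: [430.8, -323.0, 285.1]
orientation: [2.795, 1.43, 0.002]
ft_force: [-3.0, 4.0, 19.2]
width: 46.0
```

```bash
python3 fz.py 6
```

```text
z [ 430.71 -322.99  285.02] F [-3.020e+00  3.700e+00  1.885e+01  6.300e-01  6.600e-01  1.000e-02] Fz [19.2 18.4 19.2 19.1 18.5 18.7] w 45.98 t 16.65
```

jog_arm --steps '[[[0,0,0,0,0,-4,1],[0,0,0,0,0,-4,1],[0,0,0,0,0,-4,1],[0,0,0,0,0,-4,1],[0,0,0,0,0,-4,1],[0,0,0,0,0,-4,1],[0,0,0,0,0,-4,1]]]'

```text
t: 17.23
ee_pos: [430.8, -322.9, 285.0]
orientation: [2.366, 2.064, 0.001]
ft_force: [-2.0, 4.8, 18.6]
width: 46.4
```

```bash
python3 fz.py 4
```

```text
z [ 430.79 -322.93  285.05] F [-2.840e+00  4.660e+00  1.897e+01  6.900e-01  5.600e-01  1.000e-02] Fz [18.6 19.2 19.  19.1] w 46.19 t 17.38
```

jog_arm --steps '[[[0,0,0,0,0,-4,1],[0,0,0,0,0,-4,1],[0,0,0,0,0,-4,1],[0,0,0,0,0,-2,1]]]'

```text
t: 17.72
ee_pos: [430.5, -323.0, 285.0]
orientation: [2.097, 2.338, -0.0]
ft_force: [-5.2, 3.3, 19.8]
width: 45.8
```

```bash
python3 fz.py 6; python3 st.py
```

```text
z [ 430.49 -322.97  285.01] F [-4.4   3.5  19.72  0.53  0.91 -0.08] Fz [19.8 19.9 19.4 20.2 18.5 20.5] w 46.05 t 17.97
[-0.666  0.471  1.899 -0.     0.771 -0.77 ] [ 430.49 -322.97  285.01] F [-4.14  3.03 20.5 ] M [ 0.496  0.879 -0.023] 46.05 17.97
Ftool [  3.43  -3.79 -20.51] Mtool [0.822 0.585 0.023]
```

jog_arm --steps '[[[0,0,0,0,0,-3,1],[0,0,0,0,0,-3,1]]]'

```text
t: 18.13
ee_pos: [430.5, -323.0, 285.0]
orientation: [1.974, 2.443, -0.0]
ft_force: [-4.4, 4.0, 18.9]
width: 46.3
```

```bash
python3 st.py; python3 fz.py 6
```

```text
[-0.666  0.471  1.899 -0.     0.771 -0.877] [ 430.48 -323.    285.  ] F [-4.4   4.01 18.95] M [ 0.51   0.981 -0.166] 46.3 18.13
Ftool [  4.83  -3.45 -18.95] Mtool [0.853 0.704 0.166]
z [ 430.49 -322.98  284.98] F [-4.58  4.03 19.58  0.53  0.91 -0.09] Fz [18.9 19.5 19.4 19.3 20.1 20.3] w 46.37 t 18.38
```

jog_arm --steps '[[[0,0,0,0,0,2,1],[0,0,0,0,0,2,1],[0,0,-0.001,0,0,0,1],[0,0,-0.002,0,0,0,1],[0,0,-0.003,0,0,0,1],[0,0,-0.003,0,0,0,1],[0,0,-0.003,0,0,0,1],[0,0,0,0,0,0,1]]]'

```text
t: 19.05
ee_pos: [430.5, -322.9, 295.7]
orientation: [2.061, 2.371, 0.0]
ft_force: [0.9, 0.1, 0.3]
width: 45.8
```

```bash
python3 fz.py 6
```

```text
z [ 430.35 -322.91  295.12] F [ 0.72 -0.01  0.45 -0.09 -0.12 -0.01] Fz [ 0.3  1.  -0.4  0.3  0.7  0.7] w 45.86 t 19.3
```

Free so far. Lifting on gently.

jog_arm --steps '[[[0,0,-0.002,0,0,0,1],[0,0,-0.002,0,0,0,1],[0,0,-0.002,0,0,0,1],[0,0,-0.003,0,0,0,1],[0,0,-0.003,0,0,0,1],[0,0,-0.003,0,0,0,1],[0,0,0,0,0,0,1]]]'

```text
t: 19.88
ee_pos: [430.5, -322.9, 311.0]
orientation: [2.06, 2.37, 0.0]
ft_force: [-0.2, 0.0, -0.7]
width: 46.1
```

```bash
python3 fz.py 5
```

```text
z [ 430.31 -322.78  310.24] F [ 0.09  0.47 -0.77 -0.06  0.05 -0.01] Fz [-0.7 -0.6 -0.7 -1.  -0.8] w 46.03 t 20.08
```

```bash
python3 - <<'E'
from h import *
P=lambda u,v,z:atz("top",(u,v),z).round(0)
print('reagent_c cap',P(331,145,80),'base',P(329,150,5))
print('yellow box top corners z50',P(342,112,50),P(383,109,50),P(343,140,20),P(385,137,20))
print('wood box',P(411,148,50),P(471,161,50),P(407,181,50),P(466,190,20))
print('wood2',P(388,100,50),P(399,141,20))
im=ctrl.get_image("top");
for d in ctrl.landmark_of("tray","top")[:1]: print(d,atz("top",d['uv'],0))
# tray corners w3 pose (432,-320.7,403.2, R)
o={'ee_pos':np.array([432.0,-320.7,403.2]),'orientation':np.array([2.245,2.198,0])}
cs=[(414,130),(519,116),(520,214),(418,226)]
X=np.array([atz("wrist",c,12,o) for c in cs]);print(X.round(1),X.mean(0).round(1))
E
```

```text
reagent_c cap [ 684. -256.   80.] base [ 691. -254.    5.]
yellow box top corners z50 [ 803. -295.   50.] [ 813. -427.   50.] [ 720. -299.   20.] [ 730. -437.   20.]
wood box [ 684. -512.   50.] [ 641. -701.   50.] [ 578. -494.   50.] [ 554. -692.   20.]
wood2 [ 844. -444.   50.] [ 717. -482.   20.]
{'uv': [350.6, 177.7], 'p': 0.66} [ 599.17640509 -323.74136776    0.        ]
[[ 534.4 -278.5   12. ]
 [ 643.  -266.4   12. ]
 [ 659.2 -374.5   12. ]
 [ 545.  -386.6   12. ]] [ 595.4 -326.5   12. ]
```

jog_arm --steps '[[[0,0,-0.01,0,0,0,1],[0,0,-0.015,0,0,0,1],[0,0,-0.015,0,0,0,1],[0,0,-0.015,0,0,0,1],[0,0,-0.015,0,0,0,1],[0,0,0,0,0,0,1],[0,0,0,0,0,0,1]]]'

```text
t: 20.77
ee_pos: [430.5, -322.9, 381.2]
orientation: [2.06, 2.369, 0.0]
ft_force: [-0.3, -0.1, -0.2]
width: 46.0
```

```bash
python3 fz.py 4; python3 - <<'E'
from h import *
o=ctrl.get_obs();print(R.from_rotvec(o['orientation']).as_matrix().round(3),o['qpos'])
save(ctrl.get_image("wrist"),'w6.png')
for d in ctrl.look_for("tray","wrist")[:2]: print(d)
E
```

```text
z [ 430.04 -322.59  379.47] F [-0.08 -0.05 -0.69 -0.04  0.06 -0.02] Fz [-0.2 -1.  -0.8 -0.7] w 45.89 t 20.92
[[-0.139  0.99  -0.001]
 [ 0.99   0.139  0.001]
 [ 0.001 -0.001 -1.   ]] [-6.65731888e-01  3.28530990e-01  1.84370297e+00  9.31118138e-07
  9.70829174e-01 -8.05350871e-01]
{'bbox': [415.6, 146.7, 538.5, 248.2], 'p': 0.83}
```

View pics/w6.png

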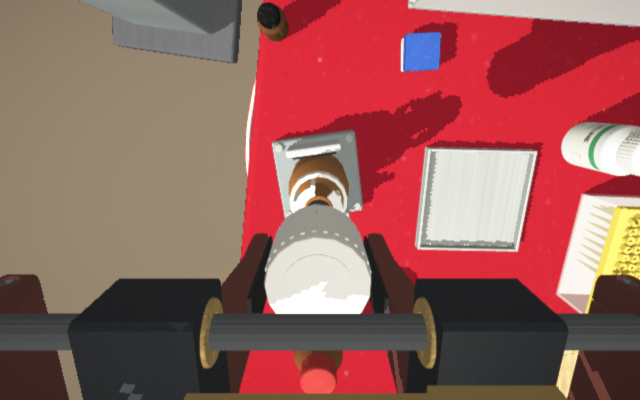

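The cap is in hand (about 318,275) and the neck below is bare (318,190). The tray corners are at (427,148), (537,149), (520,250) and (416,247). Moving over the tray while turning the jaws along world y.

jog_arm --steps '[[[-0.0019,0.0116,0,0,0,7,1],[-0.0005,0.0118,0,0,0,7,1],[0.0009,0.0118,0,0,0,7,1],[0.0024,0.0115,0,0,0,7,1],[0.0038,0.0112,0,0,0,7,1],[0.0051,0.0107,0,0,0,7,1],[0.0063,0.01,0,0,0,7,1],[0.0075,0.0091,0,0,0,7,1],[0.0086,0.0081,0,0,0,7,1],[0.0095,0.007,0,0,0,7,1],[0.0103,0.0058,0,0,0,7,1],[0.0109,0.0045,0,0,0,7,1],[0.0114,0.0031,0,0,0,7,1],[0.0117,0.0017,0,0,0,7,1],[0,0,0,0,0,0,1],[0,0,0,0,0,0,1],[0,0,0,0,0,0,1]]]'

```text
t: 22.43
ee_pos: [595.0, -326.8, 379.5]
orientation: [-3.141, -0.006, 0.002]
ft_force: [-0.4, 0.6, -0.4]
width: 46.0
```

```bash
python3 fz.py 3; python3 - <<'E'
from h import *
o=ctrl.get_obs();M=R.from_rotvec(o['orientation']).as_matrix();print(M.round(3),o['qpos'])
im=ctrl.get_image("wrist");save(im,'w7.png')
for d in ctrl.landmark_of("tray","wrist")[:2]: print(d,atz("wrist",d['uv'],0,o))
print('tray centre pred',proj("wrist",[595.5,-327,3],o))
E
```

```text
z [ 594.91 -326.89  379.96] F [-0.21  0.18 -0.7  -0.02  0.18  0.03] Fz [-0.4 -0.9 -0.8] w 46.15 t 22.53
[[ 1.     0.002 -0.001]
 [ 0.002 -1.     0.   ]
 [-0.001 -0.    -1.   ]] [-5.19952060e-01  5.27630709e-01  1.51975941e+00 -1.25902571e-04
  1.09516869e+00  1.04883548e+00]
{'uv': [318.2, 171.4], 'p': 0.91} [ 596.77371057 -327.89397444    0.        ]
tray centre pred [317.35059378 173.16539637]
```

View pics/w7.png

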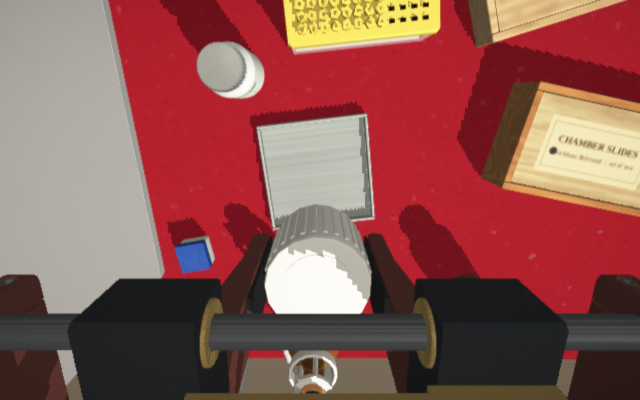

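Tray centre at (318,171), as predicted. Descending.

jog_arm --steps '[[[0,0,0.015,0,0,0,1],[0,0,0.015,0,0,0,1],[0,0,0.015,0,0,0,1],[0,0,0.015,0,0,0,1],[0,0,0.015,0,0,0,1],[0,0,0.015,0,0,0,1],[0,0,0.015,0,0,0,1],[0,0,0.015,0,0,0,1],[0,0,0.015,0,0,0,1],[0,0,0.015,0,0,0,1],[0,0,0.012,0,0,0,1],[0,0,0.008,0,0,0,1],[0,0,0.004,0,0,0,1],[0,0,0,0,0,0,1],[0,0,0,0,0,0,1]]]'

```text
t: 23.88
ee_pos: [595.8, -327.0, 206.5]
orientation: [3.141, 0.0, 0.001]
ft_force: [-0.2, -0.6, -0.2]
width: 46.2
```

```bash
python3 fz.py 5
```

```text
z [ 595.92 -327.01  207.17] F [-0.01 -0.64 -0.18 -0.01  0.14 -0.02] Fz [-0.2 -0.1 -0.7  0.2 -0.2] w 46.1 t 24.08
```

jog_arm --steps '[[[0,0,0.003,0,0,0,1],[0,0,0.002,0,0,0,1],[0,0,0.001,0,0,0,1],[0,0,0.001,0,0,0,1],[0,0,0.001,0,0,0,1],[0,0,0,0,0,0,1]]]'

```text
t: 24.58
ee_pos: [595.5, -326.8, 198.0]
orientation: [-3.141, -0.0, 0.001]
ft_force: [0.4, 0.3, -0.3]
width: 46.3
```

```bash
python3 fz.py 4
```

```text
z [ 595.62 -326.88  198.26] F [-0.04 -0.06 -0.62  0.01  0.14 -0.  ] Fz [-0.3 -1.1 -0.4 -0.7] w 45.84 t 24.73
```

jog_arm --steps '[[[0,0,0.0007,0,0,0,1],[0,0,0.0007,0,0,0,1],[0,0,0,0,0,0,1]]]'

```text
t: 24.98
ee_pos: [595.7, -326.9, 197.5]
orientation: [3.141, 0.0, 0.0]
ft_force: [-2.5, 0.9, 3.6]
width: 46.0
```

```bash
python3 fz.py 4
```

```text
z [ 595.7  -326.95  197.52] F [-1.84  0.75  4.89  0.17  0.42 -0.01] Fz [3.6 4.8 5.3 5.8] w 45.86 t 25.13
```

jog_arm --steps '[[[0,0,-0.0006,0,0,0,1],[0,0,0,0,0,0,-0.4],[0,0,0,0,0,0,-0.4],[0,0,0,0,0,0,-0.4],[0,0,0,0,0,0,-0.4],[0,0,0,0,0,0,-0.4],[0,0,0,0,0,0,-0.4]]]'

```text
t: 25.72
ee_pos: [595.6, -326.8, 197.4]
orientation: [-3.142, -0.0, 0.0]
ft_force: [0.5, -0.0, -0.5]
width: 61.4
```

```bash
python3 fz.py 3;python3 -c "
from h import *
save(ctrl.get_image('wrist'),'w8.png')"
```

```text
z [ 595.61 -326.86  197.44] F [ 0.13 -0.1  -0.6   0.    0.14 -0.  ] Fz [-0.5 -0.7 -0.5] w 61.22 t 25.82
```

View pics/w8.png

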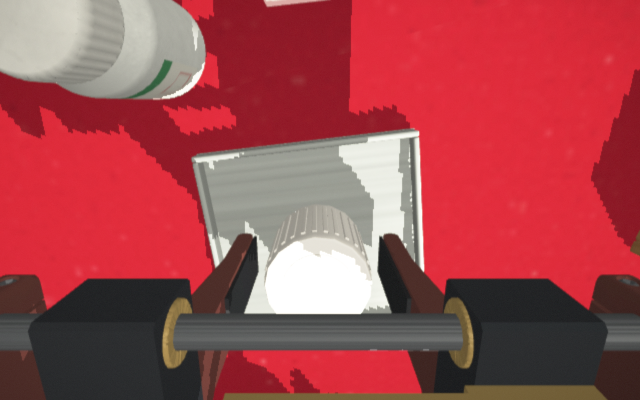

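The cap stands in the tray at (318,275) with clear gaps to both fingers (about 250 and 385). Retreating straight up.

jog_arm --steps '[[[0,0,-0.005,0,0,0,-0.4],[0,0,-0.01,0,0,0,-0.4],[0,0,-0.015,0,0,0,-0.4],[0,0,-0.02,0,0,0,-0.4],[0,0,-0.025,0,0,0,-0.4],[0,0,-0.025,0,0,0,-0.4],[0,0,-0.025,0,0,0,-0.4],[0,0,-0.025,0,0,0,-0.4],[0,0,-0.025,0,0,0,-0.4],[0,0,-0.02,0,0,0,-0.4],[0,0,0,0,0,0,-0.4],[0,0,0,0,0,0,-0.4],[0,0,0,0,0,0,-0.4],[0,0,0,0,0,0,-0.4]]]'

```text
t: 27.03
ee_pos: [595.1, -326.6, 391.2]
orientation: [-3.14, 0.0, 0.003]
ft_force: [-0.8, 0.0, -0.5]
width: 61.6
```

```bash
python3 look.py w9.png; python3 -c "
from h import *
im=ctrl.get_image('scene'); save(im,'s9.png')"
```

```text
[-0.519  0.516  1.511 -0.     1.117  1.051] [ 595.1 -326.6  391.2] [-0.76  0.04 -0.48] 27.0333
[[ 1.    -0.    -0.002]
 [-0.    -1.     0.001]
 [-0.002 -0.001 -1.   ]]
cap [317.  172.4] 0.82 [ 614.7 -326.3  103. ]
  bbox cap [297.6 152.4 341.7 200.4] 0.73
  bbox press_point [270.7 266.3 357.4 390.4] 0.78
  bbox tray [258.7 110.2 375.1 221.4] 0.78
bottle [314.4 303.3] 0.64 [ 429.9 -322.8    0. ]
  bbox bottle [272.1 271.5 357.2 393.9] 0.57
```

View pics/w9.png

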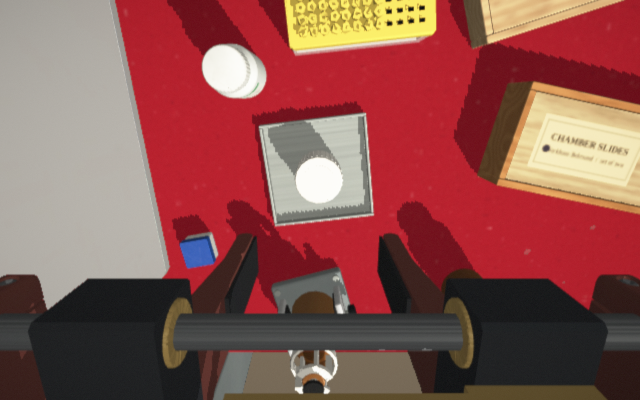

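View pics/s9.png

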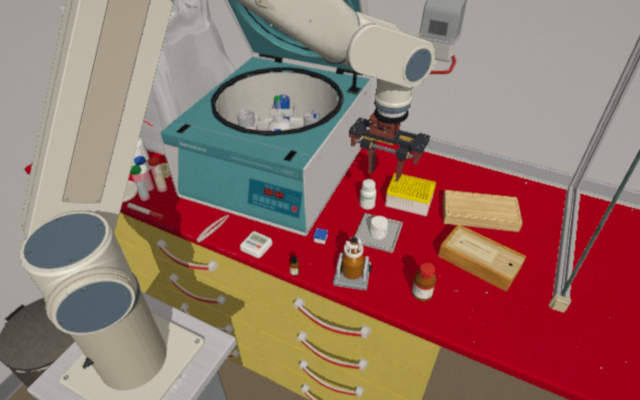

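The cap stands upright near the tray's middle: wrist view (319,180), scene view (379,228). The bottle's neck is bare, and the bystanders stand where they were. Handing in.

```bash
python3 - <<'E'
from h import *
o=ctrl.get_obs();print(atz("wrist",(319,180),48,o).round(1), o['ft_force'].round(2))
print(ctrl.close_job())
E
```

```text
[ 596.6 -328.7   48. ] [-0.67  0.51  0.1 ]
the job is handed in; nothing more can be done
None
```

The bottle is open, and its cap stands top up and released near the middle of the steel tray. I handed the job in at about 27 s of the 61 s; it reports no verdict.

- **Opening:** I gripped the cap at 46 mm, found the seal after about 9.5 mm of soft travel, and pressed to 18–20 N averaged. Single noisy readings peaked at 20.5 N, against the 22 N seal limit. I turned the cap counterclockwise until the ratchet slipped (0.17 N m), which marks the stop. I then eased back about 4° and lifted it off without drag, with only the cap's weight on the wrist.
- **Placing:** I lowered the cap until it touched the floor, with about 5 N of contact. I eased off, opened the fingers to 61 mm and backed straight up.
- **Last checks:**
  - The final pictures put the cap's axis within about 2 mm of the tray's centre, upright.
  - The bottle neck is bare, and by eye no bystander moved.
  - The wrist force was back within its noise.
  - The pressing and turning checks agreed with each other. The only wrong reports were some spare detections by the trained networks, which I ignored.

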